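Vent the plate exposure frame and crack its stuck lid

ROBOT

A 6-joint arm with a two-finger parallel gripper is mounted at the origin on the work surface. World frame = base frame: x ahead of the robot, y to its left, z up, the work surface at z = 0. Lengths are in m, angles in rad, forces in N, time in s.
With the tool pointing down it reaches from about 0.375 to 0.9 m from the base axis. Payload 3.1 kg.
Tool frame: the origin (TCP) lies on the centre line of the jaws, within the pads' length; the fingertips stand 22 mm ahead of it and the grasp point (between the pads) lies 3 mm ahead of it; z points along the fingers, y is the line along which they close (so a half turn about z gives the same grasp; the last joint's range is limited). The gripper opens to 87 mm and grips with 3 to 60 N. Pads are 19 mm wide; open, the fingers measure 117 mm over their backs; the gripper's body (75 mm by 190 mm) begins 51 mm behind the grasp point.
Start: joints at [1.04, 0.527, 1.433, -0, 1.181, -0.178], TCP at [0.216, 0.586, 0.245] pointing down, gripper open.
Joint ranges: [-3.08, 3.08], [-0.75, 2.2], [0.22, 2.44], [-1.43, 4.57], [0, 2.65], [-2.85, 2.85]. Speed limits (rad/s): [2.79, 2.79, 3.14, 3.14, 3.14, 3.14].

INTERFACE

Orientations are given as a unit quaternion [w, x, y, z].
In Python, from station import sensors, viewer, ticket, spotter gives the robot as it stands.
- The arm moves only by the tool move_arm, never from a script. Its argument "steps" is text: rows parted by semicolons, each of 7 numbers parted by spaces: the turn, a rotation vector about the world's x, y, z in rad, then the shift along the world's x, y, z in cm, then the opening, from 0 (shut) to 1 (fully open). In form: wx wy wz x y z gripper; .... A call has exactly 8 rows; each row is the pose to reach, as a shift and turn from the pose commanded when the call began; what a row does not reach only later rows make up. A row lasts 1/10 s, in which the tool goes at most 50 mm and 8.59 degrees, less where a joint would pass 70% of its speed; a pose out of reach is approached as far as the arm can. A call with a gripper value outside its range is refused whole. The fingers move at their own pace and stop on an object; the grip force is fixed at half the most. Time passes only in rows, so rows that repeat a pose let the fingers close, or fill a call up. It gives the time, the measured TCP pose, the force, the opening and the grip force at its end, in the units of the state.
- sensors.get_obs(): the state, without advancing time (a new reading comes with each control period).
- viewer.grab_frame(name): name is "scene" or "top" or "wrist"; returns (picture, depth): 384x512x3 uint8, blue, green, red; 384x512 float32, m along the optical axis (not along the pixel's ray), 0 where there is no reading.
- viewer.camera_params(name): a dict with "fx", "fy", "cx", "cy" (pixels), "xyz" and "attitude" of the camera in the world. Camera axes: x right, y up, looking along -z (the intrinsics and any distortion apply to the point x, -y, -z); pixel columns grow to the right and rows downward; lengths in m; the calibration is good to about 2 mm. A picture is of the moment at which its call begins: read the wrist's pose just before it. camera_params takes no time and is no camera call; for the wrist camera it gives the pose at the moment of the call.
- ticket.job_done(): hands the job in; it is judged then, once.
Trained networks look in the newest picture that a camera, given by its name, has taken for a name from the list of things; names that differ only in an ending like _2 or _b are one class to them, and where a whole thing is asked for, a point or a joint stands for the part that bears it (a point fixed in the world has none). Each returns a list of dicts, best first, with "confidence" (0 to 1); they miss things now and then, are a little off and sometimes report something else, mostly with a low value. They report only what shows in the picture. A call takes as long as a camera call.
- spotter.cut_out(name, camera): "region" (384x512 bool, what is visible of it) and "pixel" ([column, row] in pixels, amid what is visible of it).
The state is a dict: "clock": time; "joint_pos": joint angles; "qvel": joint speeds; "joint_torque": joint torques, N m; "eef_pos": TCP position; "tcp_rot": TCP orientation; "force": force on the tool from outside, world axes, zero at the start; "torque": the same for the moment, N m; "width": opening from 0.0 (shut) to 1.0 (fully open); "finger_force": force on a finger pad.
Only numpy, scipy, OpenCV 4.12 (cv2) and the standard library are available. Lean on these libraries where they do the work, as an engineer would, in place of code of your own. Each camera call takes 0.05 s, during which the arm holds its last target. There are 200 camera calls.

TASK

The printing plate in the vacuum exposure unit has had its light: first let the vacuum off by turning the red vent lever fully open, in line with its brass pipe, and only then take the lid by its orange handle and pull up until it breaks free of the rubber seal it sticks to. Do not let it fly up as it lets go (front edge never more than about 6 cm open), and finish while still holding it by the handle, steady, with its front edge about 3 cm open, so that air creeps in under the film. Leave the loupe, ink tin, brayer and gouge where they are.

Things in the scene. Friction and masses are not known exactly. Their poses are not given: they have to be found in the camera images.
- unit: the exposure unit: grey steel cabinet 400 (x) x 440 (y) x 115 mm high, fixed on the table; origin at the centre of its underside, its -x side is the front, z up. Its flat front deck (x -200 to -120 mm, 115 mm high) carries the vent valve on the right (-y) and the loupe on the left (+y); the lid covers the top from x = -120 mm to the hinge at x = 190 mm
- vent_pivot (a point): centre of the vent lever's turning axis (vertical), at the lever's mid-height, 160 mm above the table and 45 mm above the deck; axes as the unit's. The brass pipe and valve below it run along the unit's y: the valve body reaches 31 mm above the deck right under the pivot, the pipe 25 mm, from y = -60 to +50 mm of this point
- vent_lever (a point): point on the red grip of the vent lever, 50 mm from the pivot, at mid-height (160 mm above the table). Grip 46 mm long (24 to 70 mm from the pivot), 18 mm wide, 12 mm thick, with clear space below it down to the deck. The lever points along this point's -x axis
- vent (a joint): angle of the vent lever in rad: 0 = shut, lever across the pipe and pointing to the unit's -x (over the front edge); it turns clockwise seen from above to 1.57 = fully open at a stop, lever in line with the pipe and pointing to the unit's +y. Stiff (about 2 N at the grip) and stays where it is left
- lid: the lid: aluminium frame 310 x 400 x 29 mm with black rubber blanket, about 0.8 kg. Origin midway along the underside of its front rail, below the handle, 115 mm above the table when shut. Hinge axis along y at the rear, 290 mm behind (+x) and level with the origin; front edge 310 mm from that axis, so 0.1 rad of turn is about 31 mm open. Falls shut if let go
- lid_handle (a point): orange bridge handle on the lid's front rail: middle of its round bar, 14 mm thick, 116 mm long along y, 42 mm above the lid's top, free below between its posts (y = +-58 mm); shut, it lies 290 mm in front of and 71 mm above the hinge axis. Stuck to the seal, the lid starts at a pull of about 13 N here besides its weight (4 to 5 N here); the seal's grip dies away over the first 10 mm of opening
- loupe: bystander: black magnifier standing on the left of the deck, 42 mm across, 46 mm high; origin under its centre
- ink_tin: bystander: red-banded steel tin of ink to the right of the unit, 86 mm across, 88 mm high; origin under its centre
- brayer: bystander: ink roller lying to the right of the unit, roller 100 mm wide, 38 mm thick, handle along its own -x to 150 mm; origin under the roller
- gouge: bystander: carving gouge with wooden handle lying on the left, 165 mm long along x, 28 mm thick; origin under the ferrule between handle and blade

How it is judged:
On the way, in this order (a step that is already met when the one before it is completed fails the run):
1. the vent lever is fully open (turned past 1.35 rad) (value of joint vent above 1.35 rad), for 0.2 s.
2. the lid has broken free of its seal and is held by the handle (angle between lid_handle's own z axis and vertical above 0.05 rad and contact force between the fingers and lid above 1 N and distance between the grasp point and lid_handle below 0.075 m), for 0.2 s.
At the end, for the whole second after the job is handed in: Vent lever within 0.2 rad of fully open; the lid held still by the fingers on its handle (grasp point within 75 mm of the bar's middle), open by 0.06 to 0.145 rad (front edge about 19 to 45 mm open); loupe, ink tin, brayer and gouge within 15 mm of where they stood (value of joint vent above 1.35 rad and angle between lid_handle's own z axis and vertical between 0.06 and 0.145 rad and angular speed of lid below 0.05 rad/s and contact force between the fingers and lid above 1 N and distance between the grasp point and lid_handle below 0.075 m and distance of each of loupe, ink_tin, brayer, gouge from where it was at the start of the episode below 0.015 m); the arm keeps its last pose, push and grip.
It fails at once if the lid was lifted before the vent was open (angle between lid_handle's own z axis and vertical above 0.03 rad and value of joint vent below 1.3 rad).
It fails at once if the lid flew open (front edge past 68 mm) (angle between lid_handle's own z axis and vertical above 0.22 rad).
It fails at once if a bystander was disturbed (distance of any of loupe, ink_tin, brayer, gouge from where it was at the start of the episode above 0.02 m or angle between any of loupe, ink_tin's own z axis and vertical above 0.5 rad).
It also fails if it takes over 43 s, if anything falls off the work surface, if the arm or the gripper's body presses on something with over 40 N, if the wrist force passes 120 N, or if a joint passes its speed limit or range.

## Working session

There is one attempt and no reset: what is moved stays moved. The work goes in short steps, Python scripts to look and compute and a tool call to move; the robot and the scene stay as the last step left them, time stands still between calls to the robot, and variables do not carry over. Pictures are saved under pics/ and viewed, at most 10 in all, crops included, and the job is handed in when it is done.

Besides the shell and the picture viewer there is one more tool, called after "Call:" by a JSON object that holds its "fn" and its "kwargs", one argument or row to a line. move_arm: Moves the arm, as the interface text tells. Its arguments: {"type":"object","properties":{"steps":{"type":"string"}},"required":["steps"]}

```bash
mkdir -p pics
cat > h.py <<'E'
import numpy as np,cv2
from scipy.spatial.transform import Rotation as R
from station import sensors,viewer,ticket,spotter
def cloud(name):
    img,d=viewer.grab_frame(name);p=viewer.camera_params(name)
    q=np.array(p["attitude"]);v,u=np.mgrid[:384,:512]
    P=np.stack([(u-p["cx"])/p["fx"]*d,-(v-p["cy"])/p["fy"]*d,-d],-1)
    M=R.from_quat(q[[1,2,3,0]]).as_matrix() if q.size==4 else q
    W=P@M.T+np.array(p["xyz"]);W[d==0]=np.nan
    return img,d,W
E
python3 - <<'E'
from h import *
print({k:np.round(v,3) for k,v in sensors.get_obs().items()})
print(viewer.camera_params("top"))
ims=[]
for c in("scene","top"):
    img,d,W=cloud(c);cv2.imwrite(f"pics/{c}0.png",img)
    for n in("vent_lever","lid_handle","loupe","unit","lid"):
        for r in spotter.cut_out(n,c)[:1]:
            w=W[r["region"]];w=w[~np.isnan(w[:,0])]
            if len(w): print(c,n,round(r["confidence"],2),np.round(r["pixel"]),np.round(np.median(w,0),3),np.round(np.percentile(w,2,axis=0),3),np.round(np.percentile(w,98,axis=0),3))
E
```

```text
{'clock': np.float64(0.0), 'joint_pos': array([ 1.039,  0.528,  1.434, -0.   ,  1.181, -0.179]), 'qvel': array([ 0.001,  0.001, -0.001,  0.003,  0.002,  0.   ]), 'joint_torque': array([ -0.   , -44.004, -17.66 ,   0.063,   0.058,  -0.   ]), 'eef_pos': array([0.216, 0.586, 0.244]), 'tcp_rot': array([-0.   ,  0.175,  0.984, -0.001]), 'force': array([-0.086,  0.763, -0.035]), 'torque': array([ 0.017, -0.013,  0.028]), 'finger_force': np.float64(0.0), 'width': np.float64(1.001)}
{'fx': 462.3454024823893, 'fy': 462.3454024823893, 'cx': 258.85998844953764, 'cy': 190.64671845690296, 'xyz': array([0.31845425, 0.02069609, 1.82438079]), 'attitude': array([ 0.71234239,  0.04713365, -0.05269093, -0.69826242])}
scene vent_lever 0.58 [224. 141.] [ 0.481 -0.151  0.167] [ 0.446 -0.167  0.159] [ 0.517 -0.135  0.172]
scene lid_handle 0.66 [190. 219.] [ 0.739 -0.042  0.136] [ 0.577 -0.254  0.129] [0.893 0.139 0.152]
scene loupe 0.81 [282. 214.] [0.559 0.13  0.161] [0.537 0.11  0.125] [0.572 0.145 0.166]
scene unit 0.97 [199. 223.] [ 0.718 -0.018  0.134] [ 0.497 -0.254  0.043] [0.899 0.174 0.153]
scene lid 0.69 [188. 220.] [ 0.739 -0.042  0.137] [ 0.578 -0.253  0.129] [0.893 0.138 0.151]
top vent_lever 0.39 [136. 226.] [0.422 0.485 0.019] [0.331 0.469 0.005] [0.47  0.504 0.029]
top lid_handle 0.97 [279. 149.] [ 0.724 -0.058  0.134] [ 0.562 -0.252  0.121] [0.887 0.138 0.152]
top unit 0.92 [277. 159.] [ 0.676 -0.059  0.131] [ 0.478 -0.279  0.039] [0.88  0.161 0.155]
top lid 0.78 [277. 146.] [ 0.723 -0.058  0.134] [ 0.564 -0.249  0.122] [0.884 0.136 0.152]
```

Run:
```python
from h import *
ims=[]
for c in("scene","top"):
    img,d,W=cloud(c);ims.append(img)
    h=cv2.cvtColor(img,cv2.COLOR_BGR2HSV)
    for nm,lo,hi in(("red",0,6),("red2",172,180),("or",7,18)):
        m=cv2.inRange(h,(lo,130,70),(hi,255,255))
        n,l,s,ce=cv2.connectedComponentsWithStats(m)
        for i in range(1,n):
            if s[i,4]>40:
                w=W[l==i];w=w[~np.isnan(w[:,0])]
                ww=w[w[:,2]>.155]
                if len(ww)<10: ww=w
                xy=ww[:,:2];e,v=np.linalg.eigh(np.cov(xy.T))
                print(c,nm,ce[i].round(),s[i,4],ww.mean(0).round(3),np.percentile(ww,2,axis=0).round(3),np.percentile(ww,98,axis=0).round(3),"ax",v[:,1].round(3))
cv2.imwrite("pics/a.png",np.vstack([cv2.resize(ims[0][60:360,60:430],None,fx=1,fy=1),ims[1][60:320,90:460]]))
```

```text
scene red [233. 140.] 56 [ 0.467 -0.144  0.167] [ 0.448 -0.154  0.162] [ 0.486 -0.135  0.17 ] ax [-0.96   0.282]
scene or [220. 152.] 166 [ 0.514 -0.154  0.141] [ 0.499 -0.217  0.127] [ 0.524 -0.105  0.15 ] ax [0.141 0.99 ]
scene or [111. 155.] 145 [ 0.728 -0.461  0.042] [ 0.688 -0.473  0.034] [ 0.767 -0.452  0.049] ax [-0.99  0.14]
scene or [228. 181.] 200 [ 0.591 -0.038  0.193] [ 0.579 -0.097  0.181] [0.603 0.021 0.198] ax [0.145 0.989]
scene or [398. 284.] 56 [0.427 0.48  0.023] [0.379 0.469 0.016] [0.478 0.496 0.03 ] ax [-0.976  0.217]
scene or [426. 370.] 338 [0.576 0.661 0.035] [0.537 0.647 0.031] [0.618 0.676 0.039] ax [-0.997 -0.083]
top red [302. 217.] 57 [ 0.463 -0.145  0.165] [ 0.444 -0.154  0.159] [ 0.48  -0.136  0.173] ax [-0.955  0.298]
top or [101. 158.] 659 [0.693 0.635 0.031] [0.539 0.51  0.02 ] [0.776 0.69  0.041] ax [-0.892  0.451]
top or [379. 156.] 87 [ 0.72  -0.463  0.04 ] [ 0.681 -0.474  0.03 ] [ 0.755 -0.454  0.052] ax [-0.991  0.132]
top or [273. 181.] 100 [ 0.586 -0.041  0.191] [ 0.573 -0.098  0.181] [0.597 0.018 0.2  ] ax [0.148 0.989]
top or [ 33. 232.] 993 [ 0.419  1.138 -0.517] [ 0.152  1.077 -0.532] [ 0.603  1.283 -0.502] ax [-0.988 -0.154]
top or [296. 204.] 62 [ 0.511 -0.126  0.136] [ 0.498 -0.149  0.111] [ 0.523 -0.103  0.148] ax [0.112 0.994]
top or [314. 207.] 56 [ 0.502 -0.194  0.134] [ 0.494 -0.216  0.112] [ 0.513 -0.171  0.145] ax [0.066 0.998]
top or [ 18. 322.] 101 [-0.021  1.164 -0.504] [-0.061  1.107 -0.531] [ 0.026  1.249 -0.368] ax [-0.519  0.855]
```

View pics/a.png

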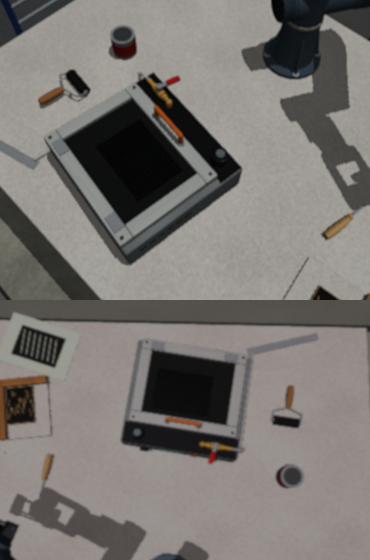

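Call:
{"fn": "move_arm", "kwargs": {
  "steps": "0 0 0.05 2.3 -4.3 0 1; 0 0 0.08 4.6 -8.6 0 1; 0 0 0.1 6.9 -12.9 0 1; 0 0 0.13 9.2 -17.2 0 1; 0 0 0.15 11.5 -21.5 0 1; 0 0 0.18 13.8 -25.8 0 1; 0 0 0.2 16.1 -30.1 0 0.7; 0 0 0.2 18.4 -34.4 0 0.5"
}}

```text
clock: 1.5
eef_pos: [0.4007, 0.2408, 0.2449]
tcp_rot: [0.001, 0.076, 0.997, 0.0]
force: [0.6, 0.1, 1.1]
width: 0.898
finger_force: 0.0
```

Call:
{"fn": "move_arm", "kwargs": {
  "steps": "0 0 0 0.6 -4.5 0 0.4; 0 0 0 1.4 -9.3 0 0.4; 0 0 0 2.2 -14 0 0.4; 0 0 0 3 -19 0 0.4; 0 0 0 3.8 -24 0 0.4; 0 0 0 4.6 -29 0 0.4; 0 0 0 5.4 -34 0 0.4; 0 0 0 6.0 -38.5 0 0.4"
}}

```text
clock: 2.3
eef_pos: [0.4602, -0.145, 0.2449]
tcp_rot: [0.001, 0.077, 0.997, -0.0]
force: [1.2, 0.9, -0.3]
width: 0.41
finger_force: 0.0
```

```bash
cat > look.py <<'E'
from h import *
import sys
o=sensors.get_obs();print({k:np.round(o[k],3) for k in("clock","eef_pos","tcp_rot","force","width","finger_force","joint_pos")})
for c in("wrist","scene"):
    img,d,W=cloud(c)
    h=cv2.cvtColor(img,cv2.COLOR_BGR2HSV)
    for nm,lo,hi in(("red",0,6),("or",7,18)):
        m=cv2.inRange(h,(lo,130,60),(hi,255,255))
        n,l,s,ce=cv2.connectedComponentsWithStats(m)
        for i in range(1,n):
            w=W[l==i];w=w[~np.isnan(w[:,0])]
            if len(w)<40: continue
            c0=np.median(w,0)
            if c0[2]<.12 or c0[0]>.65 or c0[1]>.1: continue
            e,v=np.linalg.eigh(np.cov(w[:,:2].T))
            print(c,nm,ce[i].round(),s[i,4],c0.round(3),np.percentile(w,2,axis=0).round(3),np.percentile(w,98,axis=0).round(3),"ax",v[:,1].round(3))
    if c=="wrist": cv2.imwrite(f"pics/{sys.argv[1]}.png",img)
E
python3 look.py w1
```

```text
{'clock': np.float64(2.3), 'eef_pos': array([ 0.46 , -0.145,  0.245]), 'tcp_rot': array([ 0.001,  0.077,  0.997, -0.   ]), 'force': array([ 1.247,  0.852, -0.321]), 'width': np.float64(0.41), 'finger_force': np.float64(0.0), 'joint_pos': array([-0.537,  0.336,  1.781,  0.   ,  1.023, -1.955])}
wrist red [255. 205.] 1069 [ 0.466 -0.155  0.166] [ 0.446 -0.167  0.16 ] [ 0.489 -0.143  0.168] ax [-0.958  0.287]
wrist or [234. 238.] 304 [ 0.503 -0.18   0.144] [ 0.432 -0.189  0.133] [ 0.514 -0.157  0.301] ax [-0.947  0.322]
wrist or [269. 239.] 470 [ 0.511 -0.147  0.143] [ 0.431 -0.159  0.132] [ 0.522 -0.137  0.307] ax [-0.999  0.048]
wrist or [191. 242.] 212 [ 0.429 -0.171  0.298] [ 0.424 -0.223  0.135] [ 0.505 -0.169  0.313] ax [-0.83   0.557]
wrist or [185. 277.] 40 [ 0.435 -0.171  0.312] [ 0.431 -0.171  0.308] [ 0.437 -0.17   0.314] ax [-0.985  0.172]
wrist or [324. 278.] 51 [ 0.442 -0.128  0.312] [ 0.438 -0.129  0.308] [ 0.444 -0.127  0.314] ax [-0.991  0.137]
wrist or [248. 306.] 1499 [ 0.439 -0.15   0.322] [ 0.435 -0.18   0.319] [ 0.444 -0.126  0.325] ax [0.156 0.988]
wrist or [402. 304.] 992 [ 0.446 -0.108  0.32 ] [ 0.444 -0.124  0.153] [0.596 0.009 0.324] ax [-0.783 -0.622]
scene red [233. 140.] 53 [ 0.468 -0.144  0.166] [ 0.45  -0.153  0.161] [ 0.485 -0.135  0.172] ax [-0.962  0.273]
scene or [220. 153.] 161 [ 0.516 -0.147  0.142] [ 0.502 -0.213  0.127] [ 0.524 -0.106  0.149] ax [0.126 0.992]
scene or [228. 182.] 237 [ 0.59  -0.039  0.192] [ 0.549 -0.102  0.117] [0.604 0.021 0.198] ax [0.192 0.981]
```

View pics/w1.png

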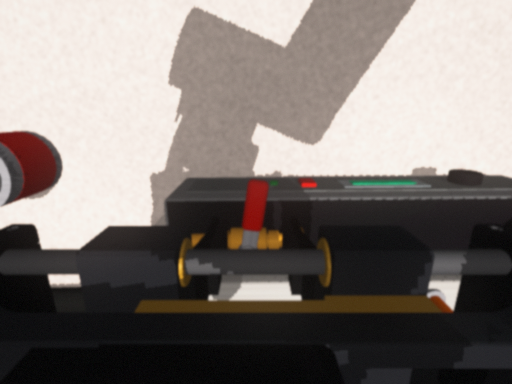

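Call:
{"fn": "move_arm", "kwargs": {
  "steps": "0 0 0 0 -0.1 -1.5 0.4; 0 0 0 0 -0.1 -3 0.4; 0 0 0 0 -0.1 -4.5 0.4; 0 0 0 0 -0.1 -6 0.4; 0 0 0 0 -0.1 -7 0.4; 0 0 0 0 -0.1 -7.8 0.4; 0 0 0 0 -0.1 -7.8 0.3; 0 0 0 0 -0.1 -7.8 0.3"
}}

```text
clock: 3.2
eef_pos: [0.4601, -0.1434, 0.1668]
tcp_rot: [0.0, 0.076, 0.997, -0.0]
force: [0.3, -0.1, -0.2]
width: 0.325
finger_force: 0.0
```

Call:
{"fn": "move_arm", "kwargs": {
  "steps": "0 0 -0.1 0.1 0.5 0 0.3; 0 0 -0.2 0.26 1.01 0 0.3; 0 0 -0.3 0.46 1.48 0 0.3; 0 0 -0.4 0.71 1.94 0 0.3; 0 0 -0.5 1.0 2.37 0 0.3; 0 0 -0.6 1.33 2.77 0 0.3; 0 0 -0.7 1.71 3.13 0 0.3; 0 0 -0.8 2.11 3.46 0 0.3"
}}

```text
clock: 4.0
eef_pos: [0.4818, -0.1098, 0.1675]
tcp_rot: [0.001, 0.46, 0.888, -0.001]
force: [-1.2, -3.2, -0.3]
width: 0.299
finger_force: 1.1
```

```bash
python3 look.py w2 | grep -v "wrist or"
```

```text
{'clock': np.float64(4.0), 'eef_pos': array([ 0.482, -0.11 ,  0.168]), 'tcp_rot': array([ 0.001,  0.46 ,  0.888, -0.001]), 'force': array([-1.223, -3.188, -0.345]), 'width': np.float64(0.299), 'finger_force': np.float64(1.097), 'joint_pos': array([-0.45 ,  0.471,  1.835, -0.002,  0.833, -1.063])}
wrist red [248. 235.] 896 [ 0.475 -0.106  0.166] [ 0.463 -0.116  0.16 ] [ 0.486 -0.086  0.229] ax [-0.538  0.843]
wrist red [246. 282.] 510 [ 0.492 -0.132  0.166] [ 0.484 -0.14   0.164] [ 0.5   -0.124  0.167] ax [-0.816 -0.578]
scene or [213. 145.] 53 [ 0.51  -0.19   0.142] [ 0.501 -0.214  0.135] [ 0.52  -0.163  0.148] ax [0.291 0.957]
scene or [229. 182.] 235 [ 0.59  -0.039  0.192] [ 0.549 -0.104  0.116] [0.603 0.022 0.198] ax [0.191 0.982]
```

View pics/w2.png

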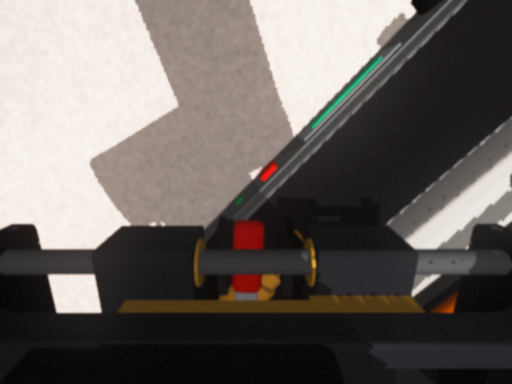

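Call:
{"fn": "move_arm", "kwargs": {
  "steps": "0 0 -0.1 0.44 0.28 0 0.3; 0 0 -0.2 0.9 0.52 0 0.3; 0 0 -0.3 1.38 0.71 0 0.3; 0 0 -0.4 1.88 0.85 0 0.3; 0 0 -0.5 2.4 0.94 0 0.3; 0 0 -0.6 2.91 0.97 0 0.3; 0 0 -0.7 3.43 0.96 0 0.3; 0 0 -0.77 3.95 0.89 0 0.3"
}}

```text
clock: 4.9
eef_pos: [0.5198, -0.0999, 0.1668]
tcp_rot: [-0.001, 0.759, 0.651, -0.0]
force: [-1.6, -0.2, 1.1]
width: 0.304
finger_force: 0.8
```

```bash
python3 look.py w3 | grep -v "wrist or"
```

```text
{'clock': np.float64(4.9), 'eef_pos': array([ 0.52 , -0.1  ,  0.167]), 'tcp_rot': array([-0.001,  0.759,  0.651, -0.   ]), 'force': array([-1.63 , -0.213,  1.109]), 'width': np.float64(0.304), 'finger_force': np.float64(0.781), 'joint_pos': array([-0.401,  0.511,  1.747, -0.   ,  0.885, -0.248])}
wrist red [247. 239.] 644 [ 0.519 -0.094  0.166] [ 0.51  -0.101  0.161] [ 0.527 -0.068  0.228] ax [0.311 0.95 ]
wrist red [249. 286.] 716 [ 0.515 -0.125  0.166] [ 0.506 -0.137  0.163] [ 0.523 -0.117  0.167] ax [0.314 0.949]
scene or [229. 182.] 235 [ 0.591 -0.038  0.192] [ 0.551 -0.099  0.117] [0.604 0.021 0.198] ax [0.182 0.983]
```

View pics/w3.png

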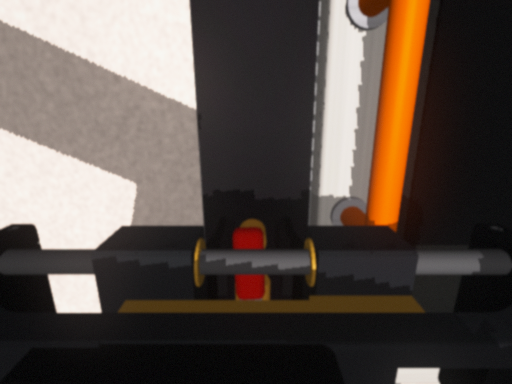

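Call:
{"fn": "move_arm", "kwargs": {
  "steps": "0 0 0 0.2 0 0 0.3; 0 0 0 0.4 0 0 0.3; 0 0 0 0.6 0 0 0.3; 0 0 0 0.8 0 0 0.3; 0 0 0 1 0 0 0.3; 0 0 0 1 0 0 0.3; 0 0 0 1 0 0 0.3; 0 0 0 1 0 0 0.3"
}}

```text
clock: 5.8
eef_pos: [0.5226, -0.0997, 0.1659]
tcp_rot: [-0.006, 0.757, 0.653, -0.006]
force: [-15.7, -4.0, 9.4]
width: 0.301
finger_force: 7.5
```

Call:
{"fn": "move_arm", "kwargs": {
  "steps": "0 0 0 -0.4 0 0 0.3; 0 0 0 -0.9 0 0 0.35; 0 0 0 -0.9 0 1 0.35; 0 0 0 -0.9 0 3 0.35; 0 0 0 -0.9 0 5 0.35; 0 0 0 -0.9 0 7 0.35; 0 0 0 -0.9 0 9 0.6; 0 0 0 -0.9 0 9 0.6"
}}

```text
clock: 6.6
eef_pos: [0.5244, -0.1007, 0.2602]
tcp_rot: [0.004, 0.758, 0.652, 0.002]
force: [0.6, -0.6, 0.1]
width: 0.454
finger_force: 0.0
```

```bash
python3 look.py w4
```

```text
{'clock': np.float64(6.6), 'eef_pos': array([ 0.524, -0.101,  0.26 ]), 'tcp_rot': array([0.004, 0.758, 0.652, 0.002]), 'force': array([ 0.645, -0.609,  0.056]), 'width': np.float64(0.454), 'finger_force': np.float64(0.0), 'joint_pos': array([-4.000e-01,  3.820e-01,  1.649e+00,  1.000e-03,  1.102e+00,
       -2.490e-01])}
wrist red [246. 208.] 939 [ 0.516 -0.111  0.164] [ 0.505 -0.133  0.158] [ 0.525 -0.09   0.166] ax [0.158 0.987]
wrist or [326. 107.] 3765 [ 0.589 -0.032  0.19 ] [ 0.574 -0.099  0.129] [0.615 0.02  0.192] ax [0.142 0.99 ]
wrist or [257. 237.] 114 [ 0.52  -0.152  0.139] [ 0.517 -0.166  0.131] [ 0.523 -0.132  0.161] ax [0.099 0.995]
wrist or [237. 238.] 82 [ 0.499 -0.151  0.138] [ 0.495 -0.162  0.114] [ 0.503 -0.136  0.149] ax [0.191 0.982]
wrist or [177. 248.] 105 [ 0.505 -0.063  0.322] [ 0.504 -0.066  0.316] [ 0.506 -0.061  0.327] ax [0.135 0.991]
wrist or [248. 283.] 242 [ 0.502 -0.207  0.137] [ 0.493 -0.219  0.132] [ 0.508 -0.195  0.139] ax [0.181 0.983]
wrist or [394. 303.] 923 [ 0.567 -0.084  0.334] [ 0.549 -0.086  0.331] [ 0.578 -0.081  0.338] ax [-0.988  0.154]
wrist or [150. 306.] 61 [ 0.499 -0.073  0.335] [ 0.497 -0.074  0.332] [ 0.5   -0.072  0.338] ax [-1.     0.001]
wrist or [245. 306.] 1025 [ 0.524 -0.077  0.335] [ 0.504 -0.081  0.333] [ 0.546 -0.074  0.338] ax [-0.989  0.15 ]
scene red [228. 156.] 59 [ 0.52  -0.111  0.168] [ 0.512 -0.13   0.161] [ 0.527 -0.093  0.171] ax [0.137 0.991]
scene or [222. 157.] 92 [ 0.52  -0.136  0.141] [ 0.513 -0.179  0.125] [ 0.527 -0.103  0.162] ax [0.089 0.996]
scene or [228. 182.] 238 [ 0.59  -0.04   0.193] [ 0.548 -0.102  0.116] [0.604 0.022 0.198] ax [0.189 0.982]
```

View pics/w4.png

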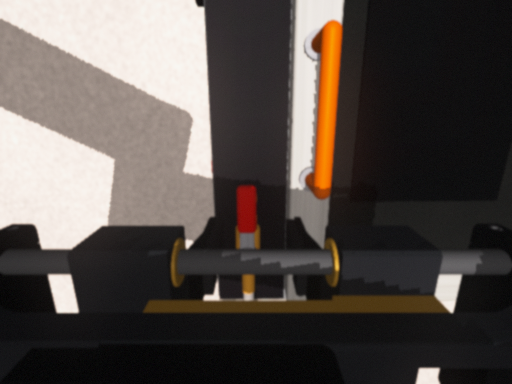

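Call:
{"fn": "move_arm", "kwargs": {
  "steps": "0 0 0 2 2 0 0.6; 0 0 0 4.5 4 0 0.6; 0 0 0 6.4 6.2 0 0.6; 0 0 0 6.4 6.2 0 0.6; 0 0 0 6.4 6.2 -2 0.6; 0 0 0 6.4 6.2 -4 0.6; 0 0 0 6.4 6.2 -6 0.6; 0 0 0 6.4 6.2 -7.1 0.6"
}}

```text
clock: 7.5
eef_pos: [0.5835, -0.038, 0.1829]
tcp_rot: [-0.002, 0.759, 0.651, -0.002]
force: [-0.5, -0.4, -0.6]
width: 0.605
finger_force: 0.0
```

Call:
{"fn": "move_arm", "kwargs": {
  "steps": "0 0 0 0 0 0 0.5; 0 0 0 0 0 0 0.4; 0 0 0 0 0 0 0.3; 0 0 0 0 0 0 0.2; 0 0 0 0 0 0 0.1; 0 0 0 0 0 0 0; 0 0 0 0 0 0 0; 0 0 0 0 0 0 0"
}}

```text
clock: 8.3
eef_pos: [0.5892, -0.0386, 0.1864]
tcp_rot: [0.003, 0.759, 0.651, 0.003]
force: [5.6, -0.7, -3.0]
width: 0.142
finger_force: 30.1
```

Call:
{"fn": "move_arm", "kwargs": {
  "steps": "0 0 0 0 0 0.2 0; 0 0.005 0 0.05 0 0.35 0; 0.001 0.01 0 0.1 0 0.5 0; 0.002 0.015 0 0.15 -0.02 0.65 0; 0.003 0.02 0 0.2 -0.03 0.8 0; 0.004 0.027 0 0.24 -0.04 0.95 0; 0.005 0.034 0 0.27 -0.04 1.1 0; 0.006 0.04 0 0.3 -0.04 1.2 0"
}}

```text
clock: 9.1
eef_pos: [0.5909, -0.0389, 0.1934]
tcp_rot: [-0.014, 0.759, 0.651, -0.012]
force: [11.3, -2.2, -29.3]
width: 0.144
finger_force: 30.2
```

```bash
cat > chk.py <<'E'
from h import *
import sys
o=sensors.get_obs();print({k:np.round(o[k],4) for k in("clock","eef_pos","force","width","finger_force")})
for c in("top","scene"):
    img,d,W=cloud(c)
    if c=="scene": cv2.imwrite(f"pics/{sys.argv[1]}.png",cv2.resize(img[90:290,90:330],None,fx=3,fy=3))
    for n in ("lid",):
        for r in spotter.cut_out(n,c)[:1]:
            w=W[r["region"]];w=w[~np.isnan(w[:,0])]
            u=(w[:,:2]-[.5885,-.039])@np.array([.989,-.147]);v=(w[:,:2]-[.5885,-.039])@np.array([.147,.989])
            # side rails: |v| 150..200
            k=(abs(v)>165)|((abs(v)>.16)&(abs(v)<.195)&(u>-.01)&(u<.27)&(w[:,2]>.12)&(w[:,2]<.2))
            A=np.polyfit(u[k],w[k,2],1)
            r=w[k,2]-np.polyval(A,u[k]);g=abs(r)<.008;A=np.polyfit(u[k][g],w[k,2][g],1)
            print(c,"lid angle",round(-A[0],4),"z at handle",round(A[1],4),g.sum())
E
python3 chk.py s1
```

```text
{'clock': np.float64(9.1), 'eef_pos': array([ 0.5909, -0.0389,  0.1934]), 'force': array([ 11.3119,  -2.1636, -29.2993]), 'width': np.float64(0.1442), 'finger_force': np.float64(30.1992)}
top lid angle 0.0252 z at handle 0.1496 1305Traceback (most recent call last):
  File "chk.py", line 13, in <module>
    A=np.polyfit(u[k],w[k,2],1)
    raise TypeError("expected non-empty vector for x")
TypeError: expected non-empty vector for x
```

View pics/s1.png

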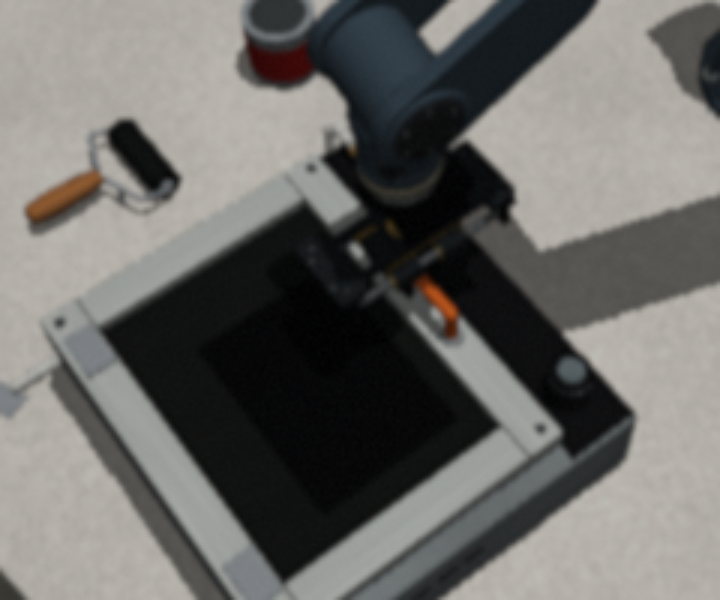

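Call:
{"fn": "move_arm", "kwargs": {
  "steps": "0 0 0 0 0 0.1 0; 0 0.003 0 0.02 0 0.2 0; 0 0.005 0 0.05 0 0.3 0; 0 0.01 0 0.07 0 0.4 0; 0 0.01 0 0.07 0 0.4 0; 0 0.01 0 0.07 0 0.4 0; 0 0.01 0 0.07 0 0.4 0; 0 0.01 0 0.07 0 0.4 0"
}}

```text
clock: 10.1
eef_pos: [0.5928, -0.0392, 0.2]
tcp_rot: [-0.016, 0.759, 0.651, -0.014]
force: [9.0, -1.7, -14.0]
width: 0.144
finger_force: 30.2
```

```bash
sed -i 's/("top","scene")/("top",)/' chk.py; python3 chk.py s2
```

```text
{'clock': np.float64(10.1), 'eef_pos': array([ 0.5928, -0.0392,  0.2   ]), 'force': array([  8.9525,  -1.6609, -13.9547]), 'width': np.float64(0.1442), 'finger_force': np.float64(30.2256)}
top lid angle 0.0468 z at handle 0.1559 1300
```

Call:
{"fn": "move_arm", "kwargs": {
  "steps": "0 0.005 0 0.04 0 0.15 0; 0.001 0.01 0 0.08 -0.01 0.3 0; 0.002 0.015 0 0.11 -0.02 0.45 0; 0.003 0.02 0 0.15 -0.02 0.6 0; 0.004 0.026 0 0.19 -0.03 0.75 0; 0.005 0.031 0 0.22 -0.03 0.9 0; 0.006 0.036 0 0.26 -0.04 1.05 0; 0.007 0.042 0 0.3 -0.04 1.2 0"
}}

```text
clock: 11.0
eef_pos: [0.5961, -0.0396, 0.2107]
tcp_rot: [-0.032, 0.758, 0.651, -0.028]
force: [11.5, -2.2, -18.0]
width: 0.143
finger_force: 30.3
```

Call:
{"fn": "move_arm", "kwargs": {
  "steps": "0 0 0 0 0 0.05 0; 0 0 0 0 0 0.1 0; 0 0 0 0 0 0.1 0; 0 0 0 0 0 0.1 0; 0 0 0 0 0 0.1 0; 0 0 0 0 0 0.1 0; 0 0 0 0 0 0.1 0; 0 0 0 0 0 0.1 0"
}}

```text
clock: 11.8
eef_pos: [0.5968, -0.0397, 0.2128]
tcp_rot: [-0.031, 0.758, 0.651, -0.027]
force: [11.7, -0.9, -15.0]
width: 0.142
finger_force: 30.2
```

```bash
python3 chk.py s3; python3 look.py w5 | grep "red"
```

```text
{'clock': np.float64(11.8), 'eef_pos': array([ 0.5968, -0.0397,  0.2128]), 'force': array([ 11.6708,  -0.9025, -15.0114]), 'width': np.float64(0.1418), 'finger_force': np.float64(30.2413)}
top lid angle 0.0923 z at handle 0.1693 1320
```

```bash
python3 -c "
from h import *
o=sensors.get_obs();print(o['eef_pos'],np.abs(o['qvel']).max());print(ticket.job_done())"
```

```text
[ 0.5968067  -0.03976715  0.21278078] 0.0018293713723095402
the job is handed in; nothing more can be done
None
```

I turned the vent lever to its stop, then lifted the lid free of its seal; it is held steady by the handle about 0.09 rad (roughly 28 mm) open, and the job is handed in, with no verdict returned and no final check made on the bystanders.

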